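# Make up two pharmacy orders in stacking frames

## Task

Make up two orders on the pharmacy bench. Into the low base frame put the small amber bottle and the low wide ointment jar, one standing in each of its two bays; then stand the four-legged frame on top with all four legs fully home in the corner sockets of the base frame, and put the tall carton and the smallest white pot into its two bays, one upright on each side of the grip. Leave the rest of the stock standing where it is.

Things in the scene. Friction and masses are not known exactly. Their poses are not given: they have to be found in the camera images.
- base_frame: Low steel tray, fixed, 200 (x) x 140 (y) mm. Origin: centre of underside, on the bench; z up. Deck top z 6; edge lip (3 thick) and divider at x=0 (4 thick) up to z 12; bay centres x +-50, y 0. Black corner sockets at x +-86, y +-56: square holes 18 wide, floor z 6, mouth z 26, outside 26 square. Half turn: the same. Starts left or right of the robot, long side within 15 degrees of world x.
- leg_frame: Loose steel tray on 4 legs, 0.45 kg, 200 (x) x 140 (y) mm. Origin: centre between the feet, at leg-tip level. Legs at x +-86, y +-56, 12 mm thick, round ends. Deck z 100 to 105, lip (3 thick) to z 111. Lift by the black grip plate mid-deck: 14 (x) x 60 (y), z 105 to 160. Bay centres x +-50, y 0. Home: origin 6 mm above the base frame's, 3 mm play, either way round. Yaw within 15 degrees.
- small_bottle: Slender round amber bottle with white cap and paper band, standing: 38 mm diameter, 80 mm high, straight sides up to 49 mm, then a cap 24 mm across. The smaller of the two bottles. Origin: centre of underside, z up. Goes in the base frame.
- low_jar: Low wide white ointment jar, 56 mm diameter, 42 mm high, standing; the lid is 1 mm smaller in radius. Origin: centre of underside, z up. Goes in the base frame.
- upright_carton: Carton standing on end: 52 (x) by 36 (y) by 85 mm high (z); best gripped across its 36 mm about 60 mm up. Origin: centre of underside. Goes in the four-legged frame.
- small_pot: Smallest white pot, 34 mm diameter, 34 mm high, standing. Origin: centre of underside, z up. Goes in the four-legged frame.
- large_bottle: Larger amber bottle with white cap, 50 mm diameter, 108 mm high. Origin: centre of underside. Stays where it is.
- tall_tub: Tall white tub, 58 mm diameter, 78 mm high. Origin: centre of underside. Stays where it is.
- glass_jar: Wide amber glass jar with black lid, 60 mm diameter, 64 mm high. Origin: centre of underside. Stays where it is.
- flat_carton: Flat square carton, 56 by 56 mm, 26 mm high. Origin: centre of underside. Stays where it is.
There are look-alikes about, which are no part of the job. Leave any green look-alike of the small_pot alone.

How it is judged:
By the outcome, as a careful person would: the job done as asked, in the order asked, and still so for the second after the job is handed in, with the robot touching nothing.
It also fails if it takes over 134 s, if anything falls off the work surface, if the arm or the gripper's body presses on something with over 40 N, if the wrist force passes 120 N, or if a joint passes its speed limit or range.

## Robot

A 6-joint arm with a two-finger parallel gripper is mounted at the origin on the work surface. World frame = base frame: x ahead of the robot, y to its left, z up, the work surface at z = 0. Lengths are in m, angles in rad, forces in N, time in s.
With the tool pointing down it reaches from about 0.3 to 0.775 m from the base axis. Payload 14.6 kg.
Tool frame: the origin (TCP) lies at the very end of the fingers, on their centre line; the grasp point (between the pads) lies 19 mm behind it; z points along the fingers, y is the line along which they close (so a half turn about z gives the same grasp; the last joint's range is limited). The gripper opens to 94 mm and grips with 3 to 60 N. Pads are 16 mm wide; open, the fingers measure 119 mm over their backs; the gripper's body (75 mm by 177 mm) begins 78 mm behind the grasp point.
Start: joints at [1.049, 0.3, 1.521, -0, 1.321, -0.067], TCP at [0.242, 0.494, 0.205] pointing down, gripper open.
Joint ranges: [-3.03, 3.03], [-0.79, 2.21], [0.23, 2.52], [-1.04, 4.18], [0, 3.07], [-2.55, 2.55]. Speed limits (rad/s): [2.22, 2.22, 2.57, 3.14, 3.14, 3.14].

## Interface

Orientations are given as [roll, pitch, yaw] about the fixed x, y, z axes, in that order (R = Rz(yaw) Ry(pitch) Rx(roll)).
In Python, from station import ctrl gives the robot as it stands.
- The arm moves only by the shell command python3 -m pendant 'ROWS' [OPENING] [FORCE]. ROWS is JSON, a list of rows, each a list of 2 entries, a list of its own where there are three numbers: the shift along the world's x, y, z in cm, then the turn about the world's z in rad. A call has 1 to 20 rows; each row shifts and turns the commanded pose from where the row before left it; what a row does not reach is not made up. A row lasts 1/12 s, in which the tool goes at most 41.7 mm and 7.16 degrees, less where a joint would pass 70% of its speed; a pose out of reach is approached as far as the arm can. A call is refused whole if a number of a shift passes 4.17 or a number of a turn 0.125, either way. A call with a gripper value outside its range is refused whole. OPENING is the opening, from 0 (shut) to 1 (fully open), set as the call begins (- or left out, the last holds). The fingers move at their own pace and stop on an object; FORCE is the grip in N (left out, the last holds). Time passes only in rows, so rows that do not move let the fingers close. It gives the time, the measured TCP pose, the force, the opening and the grip force at its end, in the units of the state.
- ctrl.get_obs(): the state, without advancing time (a new reading comes with each control period).
- ctrl.camera(name): name is "side" or "top"; returns a dict with "color" (400x640x3 uint8, red, green, blue), "intrinsics" (3x3 intrinsics, pixels), "k1" (the pictures are not rectified: a ray, as slopes to the right and down, at radius r is drawn at 1 + k1 r^2 times it, then the intrinsics apply), "camera_from_world" (4x4, takes a point from world to camera coordinates). Camera axes: x right, y down, z forward; pixel columns grow to the right and rows downward; lengths in m; the calibration is good to about 2 mm. A picture is of the moment at which its call begins. There is no depth.
- ctrl.hand_in(): hands the job in; it is judged then, once.
The state is a dict: "time_s": time; "qpos": joint angles; "joint_vel": joint speeds; "tau": joint torques, N m; "ee_pos": TCP position; "eef_rot": TCP orientation; "force": force on the tool from outside, world axes, zero at the start; "moment": the same for the moment, N m; "grip_width": finger opening in m; "grip_force": force on a finger pad.
Only numpy, scipy, OpenCV 4.12 (cv2) and the standard library are available. Lean on these libraries where they do the work, as an engineer would, in place of code of your own. Each camera call takes 0.05 s, during which the arm holds its last target. There are 200 camera calls.

## Working session

There is one attempt and no reset: what is moved stays moved. The work goes in short steps, Python scripts to look and compute and a shell command to move; the robot and the scene stay as the last step left them, time stands still between calls to the robot, and variables do not carry over. Pictures are saved under pics/ and viewed, at most 14 in all, crops included, and the job is handed in when it is done.

```bash
ls; mkdir -p pics; cat > h.py <<'E'
import numpy as np, cv2
from station import ctrl
def grab(n,f=None):
    c=ctrl.camera(n)
    if f: cv2.imwrite('pics/'+f,cv2.cvtColor(c['color'],cv2.COLOR_RGB2BGR))
    return c
def ray(c,uv):
    K=np.array(c['intrinsics']);T=np.array(c['camera_from_world'])
    d=np.array([(uv[0]-K[0,2])/K[0,0],(uv[1]-K[1,2])/K[1,1]]);s=d.copy()
    for _ in range(20): s=d/(1+c['k1']*(s@s))
    R=T[:3,:3];return -R.T@T[:3,3],R.T@np.array([s[0],s[1],1])
def onz(c,uv,z):
    o,d=ray(c,uv);return o+d*(z-o[2])/d[2]
def two(c1,u1,c2,u2):
    o1,d1=ray(c1,u1);o2,d2=ray(c2,u2)
    t=np.linalg.lstsq(np.c_[d1,-d2],o2-o1,rcond=None)[0]
    a,b=o1+t[0]*d1,o2+t[1]*d2
    return (a+b)/2,np.linalg.norm(a-b)
def proj(c,p):
    K=np.array(c['intrinsics']);T=np.array(c['camera_from_world'])
    q=T[:3,:3]@np.array(p)+T[:3,3];s=q[:2]/q[2];s=s*(1+c['k1']*(s@s))
    return K[:2,:2]@s+K[:2,2]
E
python3 - <<'E'
from h import *
np.set_printoptions(precision=3,suppress=True)
for n in('top','side'):
    c=grab(n,n+'0.png');print(n,np.array(c['intrinsics']),c['k1'],np.array(c['camera_from_world']))
print(ctrl.get_obs())
E
```

```text
pics
top [[371.148   0.    319.372]
 [  0.    371.148 205.511]
 [  0.      0.      1.   ]] -0.05176127563248125 [[-0.027 -0.999 -0.047  0.035]
 [-0.994  0.032 -0.108  0.528]
 [ 0.109  0.043 -0.993  0.702]
 [ 0.     0.     0.     1.   ]]
side [[455.975   0.    317.138]
 [  0.    455.975 199.549]
 [  0.      0.      1.   ]] -0.00494026973929734 [[ 0.999 -0.049  0.018 -0.543]
 [-0.02  -0.68  -0.733  0.041]
 [ 0.048  0.732 -0.68   0.958]
 [ 0.     0.     0.     1.   ]]
{'time_s': 0.1, 'qpos': array([ 1.049,  0.3  ,  1.522,  0.   ,  1.321, -0.067]), 'joint_vel': array([ 0.   ,  0.001, -0.003, -0.   , -0.002,  0.002]), 'tau': array([  0.002, -53.264, -35.329,   0.071,   0.023,  -0.   ]), 'ee_pos': array([0.241, 0.494, 0.205]), 'eef_rot': array([-3.141, -0.   ,  2.687]), 'force': array([-0.195,  0.688, -0.714]), 'moment': array([ 0.025, -0.016, -0.01 ]), 'grip_force': 0.0, 'grip_width': 0.09441528296770571}
```

View pics/top0.png

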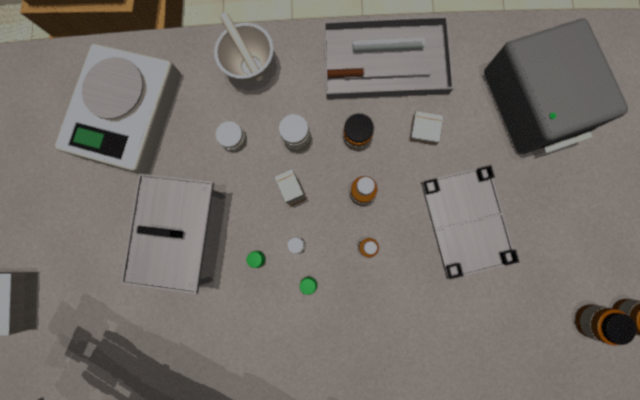

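View pics/side0.png

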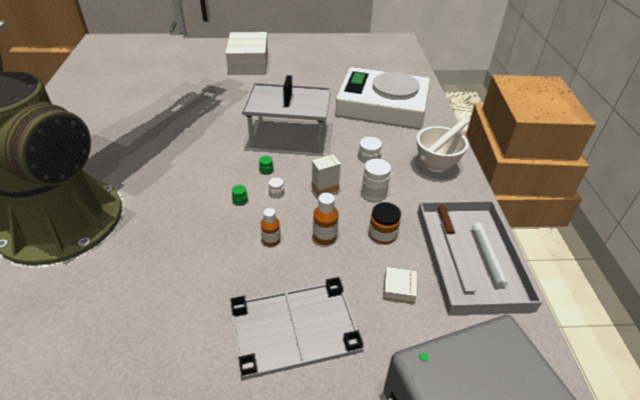

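The top view shows the base frame at right (sockets ~(431,186), (485,174), (509,257), (454,270)) and the leg frame at left with its grip at ~(160,232). The low jar is at (230,136), the tub at (293,130), the carton at (289,187), the pot at (296,245) and the small bottle at (369,247). The side view shows the same things: jar (370,149), pot (276,187), bottle (270,228), carton (326,175).

```bash
cat > m.py <<'E'
from h import *
np.set_printoptions(precision=4,suppress=True)
def comps(c,name):
    im=c['color'].astype(int);r,g,b=im[...,0],im[...,1],im[...,2]
    hsv=cv2.cvtColor(c['color'],cv2.COLOR_RGB2HSV).astype(int)
    M={'white':(im.min(2)>165),'black':(im.max(2)<45),'amber':(r>90)&(b<60)&(r>1.7*b)&(g<0.75*r)}
    for k,m in M.items():
        n,l,s,ce=cv2.connectedComponentsWithStats(m.astype(np.uint8))
        for i in range(1,n):
            if 25<s[i,4]<3000: print(name,k,s[i],ce[i].round(1))
if __name__=='__main__':
    t=grab('top');s=grab('side');comps(t,'T');comps(s,'S')
    for n,a,b in[('jar',(229,132),(370,144)),('pot',(296,243),(276,183)),('bot',(371,248),(269,214)),('carton',(288,181),(325,161)),('grip',(160,232),(288,80)),
     ('s1',(431,186),(334,287)),('s2',(485,174),(353,340)),('s3',(509,257),(248,364)),('s4',(454,270),(239,305))]:
        print(n,*two(t,a,s,b))
E
python3 m.py; python3 - <<'E'
import cv2,numpy as np
a=cv2.imread('pics/top0.png')
cv2.imwrite('pics/tc.png',cv2.resize(a[100:300,110:310],(600,600),interpolation=2))
b=cv2.imread('pics/side0.png')
cv2.imwrite('pics/sc.png',cv2.resize(b[65:265,225:425],(600,600),interpolation=2))
E
```

```text
T black [136   0  11   8  26] [142.2   3.8]
T black [167   0  14  14  48] [172.3   7.1]
T black [59 18 16 14 54] [66.4 24. ]
T black [380  19  65   7 187] [416.  22.]
T black [331  22  48   6 109] [355.9  24.7]
T black [420  91  22   3  35] [431.  92.]
T black [345 114  28  28 606] [358.5 127.9]
T black [ 70 124  57  34 713] [104.5 142.3]
T black [477 166  16  15 110] [484.6 173. ]
T black [432 179   7  13  35] [435.5 184.8]
T black [424 182   8  12  29] [426.  187.8]
T black [212 192  12   6  35] [217.5 194.4]
T black [138 227  45  11 286] [160.3 231.7]
T black [500 250  18  15 121] [508.8 257.1]
T black [447 264  15  14  77] [454.2 271.1]
T black [199 277  13   8  50] [204.4 280.3]
T black [613 300  14   8  46] [618.5 303.6]
T black [602 305  38  39 918] [620.1 326.9]
T black [576 306  13  28 107] [579.5 318.4]
T black [592 309  15  29 102] [595.7 322.7]
T amber [ 22   0 111  13 456] [76.6  7.7]
T amber [156   0   7  28  69] [158.4  13.5]
T amber [351 177  26  25 234] [362.  192.5]
T amber [359 238  19  19 123] [366.1 247. ]
T amber [598 310  25  35 155] [605.2 325. ]
T amber [637 
[... 4649 characters left out ...]
 126  11  23  29] [494.1 136.6]
S amber [317 186  21   8  63] [329.1 189.3]
S amber [440 205  13  26 125] [446.  217.2]
S amber [314 208  24  16 251] [325.6 216.2]
S amber [371 217  29  12  93] [384.5 224.2]
S amber [261 219  18  12 141] [269.9 225.2]
jar [0.6824 0.1982 0.0387] 0.001028319582547902
pot [0.456  0.0673 0.0315] 0.000416315309850544
bot [ 0.4448 -0.0738  0.0748] 0.0038201644674224515
carton [0.5662 0.0735 0.0868] 0.006319066026192876
grip [0.4822 0.2747 0.1696] 0.007991808817260946
s1 [ 0.5634 -0.2045  0.0145] 0.0022367986484297677
s2 [ 0.585  -0.3133  0.0174] 0.00469226799636754
s3 [ 0.4177 -0.3481  0.0174] 0.0021686185357225633
s4 [ 0.3957 -0.2388  0.0177] 0.001591719651663776
```

View pics/tc.png

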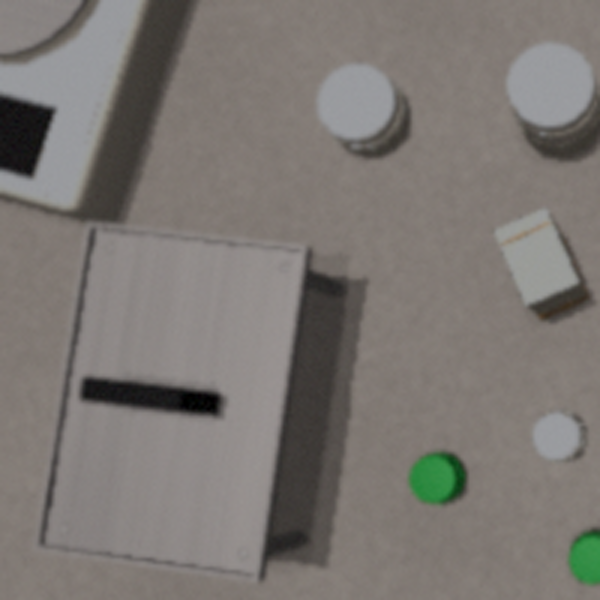

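View pics/sc.png

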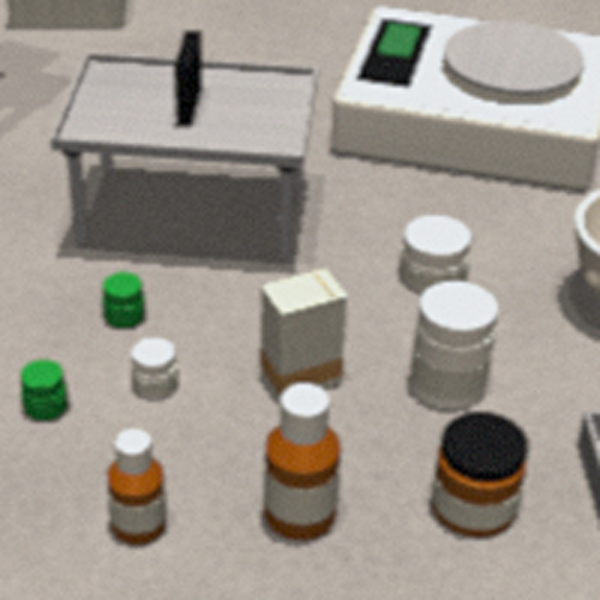

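Crops: the top crop shows the jar lid at (356,103), pot at (558,437), and carton top corners (496,234), (547,210), (578,278), (532,304). The grip's top face centre is at ~(131,394), and the leg frame lip corners are (92,228), (309,247), (262,578), (42,545). The side crop shows jar (437,237), pot (154,352), bottle cap (132,438), carton top (305,291) and grip top (191,34).

```bash
python3 - <<'E'
import cv2,numpy as np
a=cv2.imread('pics/top0.png')[155:285,360:530]; b=cv2.imread('pics/side0.png')[270:380,220:370]
cv2.imwrite('pics/bc.png',np.vstack([cv2.resize(cv2.resize(a,None,fx=2.3,fy=2.3,interpolation=2),(391,299)),cv2.resize(b,(391,287),interpolation=2)]))
cv2.imwrite('pics/b1.png',cv2.resize(a,(680,520),interpolation=2));cv2.imwrite('pics/b2.png',cv2.resize(b,(750,550),interpolation=2))
from h import *
np.set_printoptions(precision=4,suppress=True)
t=grab('top');s=grab('side')
T=lambda x,y:(x/3+110-.33,y/3+100-.33)
S=lambda x,y:(x/3+225-.33,y/3+65-.33)
for n,p,q in[('jar',T(356,103),S(437,237)),('pot',T(558,437),S(154,352)),('carton',T(538,257),S(305,291)),('bot',(371,248),S(132,438)),('grip',T(131,394),S(191,34)),
 ('L1',T(92,228),S(315,68)),('L2',T(309,247),S(305,157)),('L3',T(262,578),S(57,146)),('L4',T(42,545),S(88,58))]:
    print(n,*two(t,p,s,q))
for h,n,l in[(.042,'jar',[(356,103)]),(.034,'pot',[(558,437)]),(.085,'carton',[(496,234),(547,210),(578,278),(532,304)]),(.111,'leg',[(92,228),(309,247),(262,578),(42,545)]),(.16,'grip',[(82,390),(182,400)])]:
    P=np.array([onz(t,T(*p),h) for p in l]);print(n,P[:,:2],P.mean(0)[:2])
for h,n,l in[(.042,'jar',[(437,237)]),(.034,'pot',[(154,352)]),(.08,'bot',[(132,438)]),(.085,'carton',[(262,288),(326,271),(346,295),(284,312)]),(.111,'leg',[(315,68),(305,157),(57,146),(88,58)])]:
    P=np.array([onz(s,S(*p),h) for p in l]);print('S',n,P[:,:2],P.mean(0)[:2])
print(onz(t,(371,248),.08))
E
```

```text
jar [0.6813 0.2002 0.0373] 0.003835467494969726
pot [0.4538 0.068  0.0337] 0.0042120284126026235
carton [0.5638 0.0725 0.0845] 0.004326389619500012
bot [ 0.4448 -0.0731  0.083 ] 0.0035397828360308066
grip [0.4834 0.2831 0.1755] 0.007335981458607331
L1 [0.5879 0.3429 0.1115] 0.005808028722224041
L2 [0.571  0.2072 0.1103] 0.005386697891742712
L3 [0.3765 0.2369 0.1047] 0.006525302052003341
L4 [0.3958 0.3716 0.1075] 0.0027192416846310847
jar [[0.6778 0.1986]] [0.6778 0.1986]
pot [[0.4517 0.0678]] [0.4517 0.0678]
carton [[0.5768 0.098 ]
 [0.5907 0.0662]
 [0.5477 0.0479]
 [0.5326 0.0764]] [0.562  0.0721]
leg [[0.5851 0.3427]
 [0.5682 0.2067]
 [0.3739 0.2344]
 [0.3948 0.3695]] [0.4805 0.2883]
grip [[0.4835 0.3191]
 [0.4765 0.2613]] [0.48   0.2902]
S jar [[0.682  0.1947]] [0.682  0.1947]
S pot [[0.4559 0.0677]] [0.4559 0.0677]
S bot [[ 0.4463 -0.0699]] [ 0.4463 -0.0699]
S carton [[0.5353 0.0767]
 [0.5828 0.0955]
 [0.595  0.0671]
 [0.5496 0.049 ]] [0.5657 0.0721]
S leg [[0.591  0.345 ]
 [0.5737 0.207 ]
 [0.381  0.2266]
 [0.3978 0.3652]] [0.4859 0.286 ]
[ 0.443  -0.0735  0.08  ]
```

View pics/b1.png

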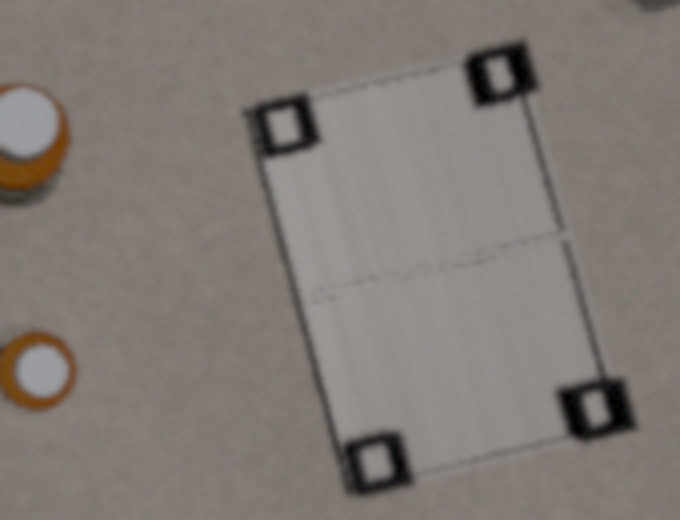

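View pics/b2.png

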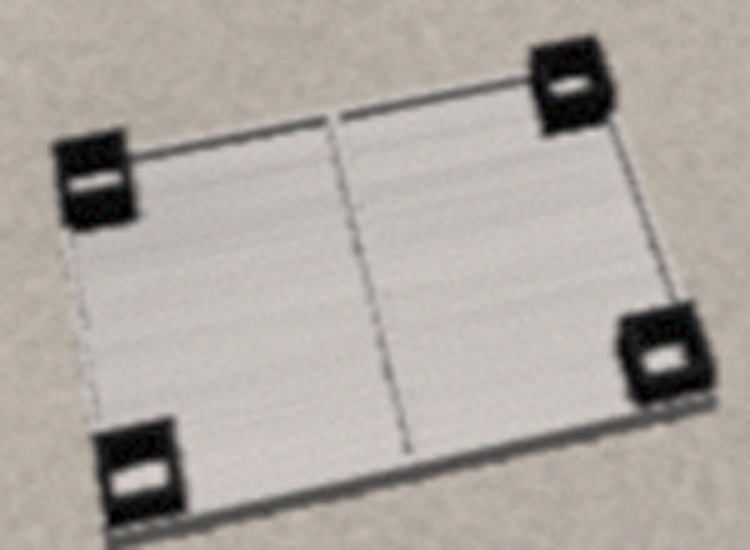

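Base crops: the four black sockets are clear in both views, top centres at (287,125), (501,74), (597,407), (378,463) and side at (570,86), (666,355), (140,474), (95,180); the divider is clear too. I'll use the filled silhouettes' centroids at mid-height z 13.

```bash
cat > base.py <<'E'
from h import *
np.set_printoptions(precision=4,suppress=True)
def sock(c,seeds,thr):
    m=(c['color'].max(2)<thr).astype(np.uint8); out=[]
    for (x,y) in seeds:
        w=np.zeros_like(m);w[int(y)-13:int(y)+14,int(x)-13:int(x)+14]=m[int(y)-13:int(y)+14,int(x)-13:int(x)+14]
        w=cv2.resize(w*255,None,fx=4,fy=4,interpolation=cv2.INTER_LINEAR)>127
        w=cv2.morphologyEx(w.astype(np.uint8),cv2.MORPH_CLOSE,np.ones((9,9)))
        k=max(cv2.findContours(w,cv2.RETR_EXTERNAL,cv2.CHAIN_APPROX_NONE)[0],key=cv2.contourArea)
        f=cv2.drawContours(np.zeros_like(w),[k],-1,1,-1)
        f=cv2.morphologyEx(f,cv2.MORPH_OPEN,np.ones((25,25)))
        mo=cv2.moments(f,True);out.append(((mo['m10']/mo['m00']+.5)/4-.5,(mo['m01']/mo['m00']+.5)/4-.5))
    return out
def fit(P):
    L=np.array([[.086,.056],[.086,-.056],[-.086,-.056],[-.086,.056]])
    c=P.mean(0);H=L.T@(P-c);a=np.arctan2(H[0,1]-H[1,0],H[0,0]+H[1,1])
    R=np.array([[np.cos(a),-np.sin(a)],[np.sin(a),np.cos(a)]])
    return c,a,P-c-(R@L.T).T
if __name__=='__main__':
    t=grab('top');s=grab('side')
    a=sock(t,[(431,186),(485,174),(509,257),(454,270)],75)
    b=sock(s,[(334,287),(353,340),(248,364),(239,305)],60)
    print(a,b)
    for c,k in((t,a),(s,b)):
        print(*fit(np.array([onz(c,p,.013)[:2] for p in k])))
    print([two(t,p,s,q) for p,q in zip(a,b)])
E
python3 base.py
```

```text
[(430.11304159445405, 186.11832755632582), (484.5817244764398, 172.95296138743456), (508.97851390922403, 256.79630307467056), (453.32191885295913, 270.6097467968273)] [(333.74085706309324, 286.8615996649916), (352.3294772674821, 340.54035887375954), (247.44857142857143, 364.4457142857143), (238.54229934924078, 305.91750271149675)]
[ 0.4895 -0.2767] 0.2082812564973486 [[ 0.0002  0.001 ]
 [ 0.0003 -0.0007]
 [-0.0002 -0.001 ]
 [-0.0004  0.0007]]
[ 0.4909 -0.2745] 0.20293221145057827 [[ 0.0004 -0.0005]
 [ 0.0003  0.0007]
 [-0.0005  0.0003]
 [-0.0002 -0.0004]]
[(array([ 0.5633, -0.2031,  0.0131]), np.float64(0.0018944630905872405)), (array([ 0.5857, -0.3132,  0.0159]), np.float64(0.0013010444588011844)), (array([ 0.4174, -0.3484,  0.0168]), np.float64(0.0009118511721341903)), (array([ 0.3945, -0.2384,  0.0144]), np.float64(0.001827553163450528))]
```

```bash
python3 -m pendant '[[[1.28,-3.54,-0.2],-0.114],[[1.28,-3.54,-0.2],-0.114],[[1.28,-3.54,-0.2],-0.114],[[1.28,-3.54,-0.2],-0.114],[[1.28,-3.54,-0.2],-0.114],[[1.28,-3.54,-0.2],-0.114],[[1.28,-3.54,-0.2],-0.114],[[1.28,-3.54,-0.2],-0.114],[[1.28,-3.54,-0.4],0],[[1.28,-3.54,-0.4],0],[[1.28,-3.54,-0.4],0],[[1.28,-3.54,-0.4],0],[[1.28,-3.54,-0.4],0],[[1.28,-3.54,-0.4],0],[[1.28,-3.54,-0.4],0],[[1.28,-3.54,-0.4],0],[[0,0,0],0],[[0,0,0],0]]' 1 15
python3 - <<'E'
from h import *
t=grab('top','t1.png');s=grab('side','s1.png');o=ctrl.get_obs()
print(o['ee_pos'],o['eef_rot'],proj(t,o['ee_pos']),proj(s,o['ee_pos']))
a=t['color'][180:310,310:440];b=s['color'][150:300,210:360]
cv2.imwrite('pics/c1.png',cv2.cvtColor(np.hstack([cv2.resize(a,(400,400),interpolation=2),cv2.resize(b,(400,400),interpolation=2)]),4))
E
```

```text
time_s: 1.9
ee_pos: [0.4464, -0.0736, 0.157]
eef_rot: [-3.141, -0.0, 1.772]
force: [0.4, 0.9, -0.5]
grip_width: 0.094
grip_force: 0.0
[ 0.4461873  -0.07184742  0.1574363 ] [-3.14144036e+00 -2.37844572e-04  1.77479591e+00] [374.34995659 246.28540185] [266.26889902 180.5938841 ]
```

View pics/c1.png

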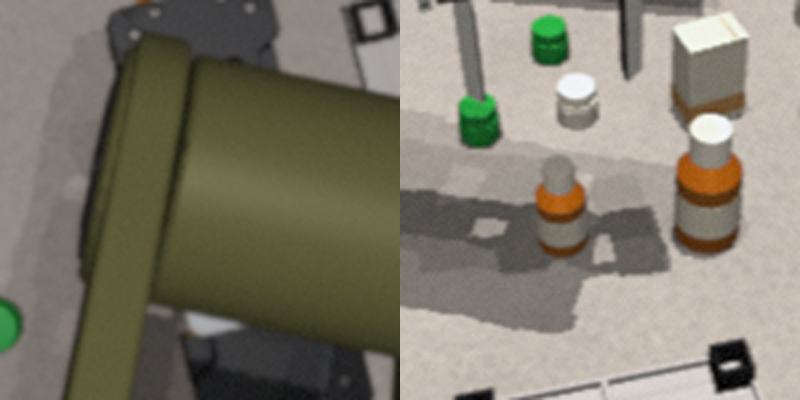

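The side view shows the fingers straddling the small bottle, tips at crop (478,98) and (630,78), with the bottle midway at (560,165). I'll go down and grip.

```bash
python3 -m pendant '[[[-0.15,0,-3.5],0],[[0,0,-3.5],0],[[0,0,-3.5],0],[[0,0,-2.7],0],[[0,0,-1],0],[[0,0,0],0]]'
python3 -m pendant '[[[0,0,0],0],[[0,0,0],0],[[0,0,0],0],[[0,0,0],0],[[0,0,0],0],[[0,0,0],0],[[0,0,0],0]]' 0.2 15
```

```text
time_s: 2.5
ee_pos: [0.4438, -0.0712, 0.0141]
eef_rot: [-3.139, -0.001, 1.776]
force: [0.3, -0.7, 0.7]
grip_width: 0.0939
grip_force: 0.0
time_s: 3.08
ee_pos: [0.445, -0.0724, 0.0157]
eef_rot: [3.141, 0.0, 1.775]
force: [0.6, 0.1, -0.8]
grip_width: 0.0506
grip_force: 0.0
```

```bash
python3 -m pendant '[[[0,0,0],0],[[0,0,0],0],[[0,0,0],0],[[0,0,0],0],[[0,0,0],0],[[0,0,2],0],[[0,0,2],0],[[0,0,3],0],[[0,0,2],0],[[0,0,0],0]]'
```

```text
time_s: 3.92
ee_pos: [0.4465, -0.0727, 0.1089]
eef_rot: [3.136, 0.002, 1.775]
force: [0.1, 0.7, 0.6]
grip_width: 0.0377
grip_force: 15.0
```

```bash
python3 -m pendant '[[[-0.06,-3.56,0],0],[[-0.06,-3.56,0],0],[[-0.06,-3.56,0],0],[[-0.06,-3.56,0],0],[[-0.06,-3.56,0],0],[[-0.06,-3.6,0],0],[[0,0,-2.5],0],[[0,0,-2.5],0],[[0,0,-1.5],0],[[0,0,0],0],[[0,0,0],0]]'
python3 - <<'E'
from h import *
s=grab('side','s2.png');o=ctrl.get_obs();print(o['ee_pos'],o['force'])
E
```

```text
time_s: 4.83
ee_pos: [0.4408, -0.2859, 0.0394]
eef_rot: [-3.14, -0.002, 1.775]
force: [0.1, -0.7, -1.2]
grip_width: 0.0381
grip_force: 15.0
[ 0.44136916 -0.28626268  0.04049962] [ 0.11813745 -0.20334216 -1.48453268]
```

```bash
python3 -m pendant '[[[0,0,-0.8],0],[[0,0,-0.6],0],[[0,0,-0.4],0],[[0,0,0],0],[[0,0,0],0]]'
```

```text
time_s: 5.3
ee_pos: [0.4413, -0.2863, 0.0224]
eef_rot: [-3.141, -0.0, 1.775]
force: [0.4, 0.5, -1.3]
grip_width: 0.0377
grip_force: 15.0
```

```bash
python3 -m pendant '[[[0,0,-0.1],0],[[0,0,0],0],[[0,0,0],0],[[0,0,0],0]]' 0.65
python3 -m pendant '[[[0,0,0],0],[[0,0,1],0],[[0,0,3],0],[[0,0,3],0],[[0,0,3],0],[[0,0,3],0],[[1.6,3.2,0],0],[[1.6,3.2,0],0],[[1.6,3.2,0],0],[[1.6,3.2,0],0],[[1.6,3.2,0],0],[[1.6,3.2,0],0],[[1.6,3.2,0],0],[[1.6,3.2,0],0],[[1.6,3.2,0],0],[[1.6,3.2,0],0],[[1.6,3.2,0],0],[[1.6,3.2,0],0]]' 1
python3 -m pendant '[[[1.6,3.3,0],0],[[1.6,3.3,0],0],[[1.5,3.3,0],0],[[0,0,0],0],[[0,0,0],0]]'
python3 - <<'E'
from h import *
s=grab('side','s3.png');o=ctrl.get_obs();print(o['ee_pos'],o['qpos'])
a=s['color'][260:400,200:400];b=s['color'][60:200,300:500]
cv2.imwrite('pics/c2.png',cv2.cvtColor(np.hstack([cv2.resize(a,(400,280),interpolation=2),cv2.resize(b,(400,280),interpolation=2)]),4))
E
```

```text
time_s: 5.63
ee_pos: [0.4414, -0.2864, 0.0217]
eef_rot: [3.141, 0.0, 1.775]
force: [0.3, -0.6, -0.1]
grip_width: 0.0596
grip_force: 0.0
time_s: 7.13
ee_pos: [0.6338, 0.0995, 0.1524]
eef_rot: [3.141, 0.0, 1.775]
force: [-0.6, -0.9, 0.3]
grip_width: 0.094
grip_force: 0.0
time_s: 7.55
ee_pos: [0.6801, 0.1982, 0.1513]
eef_rot: [-3.141, 0.0, 1.777]
force: [-0.9, -0.6, 0.5]
grip_width: 0.0938
grip_force: 0.0
[0.68007079 0.19687453 0.15159199] [ 2.30137303e-01  7.04434786e-01  1.05063490e+00 -1.79735335e-04
  1.38686553e+00  2.53118443e-02]
```

View pics/c2.png

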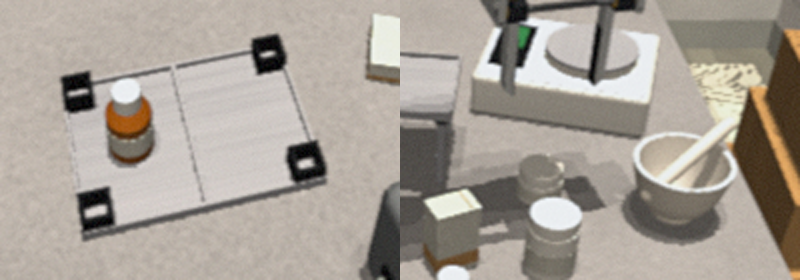

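The side crops show the bottle upright in the left bay at (130,120), and the jar under the open fingers at (540,180).

```bash
python3 -m pendant '[[[0,0,-3.5],0],[[0,0,-3.5],0],[[0,0,-3.5],0],[[0,0,-2.2],0],[[0,0,-1],0],[[0,0,0],0],[[0,0,0],0]]'
python3 -m pendant '[[[0,0,0],0],[[0,0,0],0],[[0,0,0],0],[[0,0,0],0],[[0,0,0],0],[[0,0,0],0],[[0,0,0],0],[[0,0,0],0],[[0,0,0],0],[[0,0,2],0],[[0,0,3],0],[[0,0,3],0],[[0,0,3],0],[[0,0,3],0],[[0,0,0],0],[[0,0,0],0]]' 0.4 20
```

```text
time_s: 8.18
ee_pos: [0.6809, 0.1961, 0.0161]
eef_rot: [3.14, -0.0, 1.774]
force: [0.4, -0.1, 1.0]
grip_width: 0.0941
grip_force: 0.0
time_s: 9.52
ee_pos: [0.6808, 0.1968, 0.156]
eef_rot: [3.139, -0.0, 1.775]
force: [-0.7, -0.2, -0.8]
grip_width: 0.0556
grip_force: 20.0
```

```bash
python3 -m pendant '[[[-1.09,-3.55,0],0],[[-1.09,-3.55,0],0],[[-1.09,-3.55,0],0],[[-1.09,-3.55,0],0],[[-1.09,-3.55,0],0],[[-1.09,-3.55,0],0],[[-1.09,-3.55,0],0],[[-1.09,-3.55,0],0],[[-1.09,-3.55,0],0],[[-1.09,-3.55,0],0],[[-1.09,-3.55,0],0],[[-1.09,-3.55,0],0],[[-1.09,-3.55,0],0],[[0,0,-3.5],0],[[0,0,-3.5],0],[[0,0,-3],0],[[0,0,-1.5],0],[[0,0,0],0],[[0,0,0],0]]'
```

```text
time_s: 11.1
ee_pos: [0.5379, -0.2644, 0.0382]
eef_rot: [-3.139, -0.002, 1.775]
force: [-1.2, -0.2, -0.2]
grip_width: 0.0556
grip_force: 20.0
```

```bash
python3 -m pendant '[[[0,0,-0.9],0],[[0,0,-0.7],0],[[0,0,-0.2],0],[[0,0,0],0],[[0,0,0],0]]'
```

```text
time_s: 11.52
ee_pos: [0.5387, -0.2649, 0.0217]
eef_rot: [3.141, 0.0, 1.775]
force: [0.0, 0.4, -0.4]
grip_width: 0.0557
grip_force: 20.0
```

```bash
python3 -m pendant '[[[0,0,-0.05],0],[[0,0,0],0],[[0,0,0],0],[[0,0,0],0],[[0,0,1],0],[[0,0,3],0],[[0,0,4],0],[[0,0,4],0],[[0,0,4],0],[[0,0,4],0]]' 0.75
python3 -m pendant '[[[-0.37,3.68,0],0],[[-0.37,3.68,0],0],[[-0.37,3.68,0],0],[[-0.37,3.68,0],0],[[-0.37,3.68,0],0],[[-0.37,3.68,0],0],[[-0.37,3.68,0],0],[[-0.37,3.68,0],0],[[-0.37,3.68,0],0],[[-0.37,3.68,0],0],[[-0.37,3.68,0],-0.109],[[-0.37,3.68,0],-0.109],[[-0.37,3.68,0],-0.109],[[-0.37,3.68,0],0],[[-0.37,3.68,0],0],[[0,0,0],0],[[0,0,0],0]]'
python3 - <<'E'
from h import *
s=grab('side','s4.png');t=grab('top','t4.png');o=ctrl.get_obs();print(o['ee_pos'],o['eef_rot'],proj(s,o['ee_pos']))
a=s['color'][260:400,200:400];b=s['color'][20:160,200:400]
cv2.imwrite('pics/c3.png',cv2.cvtColor(np.hstack([cv2.resize(a,(300,210),interpolation=2),cv2.resize(b,(500,350),interpolation=2)[:210]]) if 0 else np.vstack([cv2.resize(a,(400,280),interpolation=2),cv2.resize(b,(400,280),interpolation=2)]),4))
E
```

```text
time_s: 12.35
ee_pos: [0.5382, -0.2646, 0.224]
eef_rot: [3.141, 0.001, 1.775]
force: [0.9, -0.6, -0.3]
grip_width: 0.0707
grip_force: 0.0
time_s: 13.77
ee_pos: [0.4825, 0.2885, 0.2214]
eef_rot: [3.141, -0.0, 1.451]
force: [0.5, -1.0, 0.4]
grip_width: 0.0704
grip_force: 0.0
[0.48311795 0.28666746 0.2214102 ] [ 3.14127997e+00 -2.20471044e-05  1.44778219e+00] [286.10185868  56.96652115]
```

View pics/c3.png

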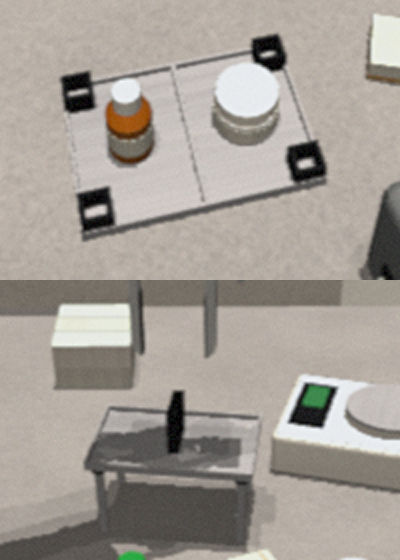

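Both items stand in their bays: bottle (130,120), jar (246,100). The fingers, at (141,350) and (211,350), straddle the grip plate at (176,400).

```bash
python3 -m pendant '[[[0,0,-3.5],0],[[0,0,-3.5],0],[[0,0,-2.4],0],[[0,0,-0.9],0],[[0,0,0],0],[[0,0,0],0]]'
python3 -m pendant '[[[0,0,0],0],[[0,0,0],0],[[0,0,0],0],[[0,0,0],0],[[0,0,0],0],[[0,0,0],0],[[0,0,0],0],[[0,0,0],0],[[0,0,0],0],[[0,0,0],0],[[0,0,0],0],[[0,0,0],0],[[0,0,0],0]]' 0 45
```

```text
time_s: 14.37
ee_pos: [0.4838, 0.2868, 0.1193]
eef_rot: [3.141, -0.001, 1.447]
force: [0.5, 0.6, 0.0]
grip_width: 0.0705
grip_force: 0.0
time_s: 15.45
ee_pos: [0.483, 0.2873, 0.1179]
eef_rot: [-3.141, -0.0, 1.448]
force: [-1.4, 1.2, 1.5]
grip_width: 0.0135
grip_force: 45.0
```

```bash
python3 -m pendant '[[[0,0,1],0],[[0,0,2],0],[[0,0,3],0],[[0,0,3],0],[[0,0,3],0],[[0,0,3],0],[[0,0,0],0],[[0,0,0],0]]'
python3 -m pendant '[[[0.05,-2,0],0],[[0.05,-3.7,0],0],[[0.05,-3.7,0],0],[[0.05,-3.7,0],0],[[0.05,-3.7,0],0],[[0.05,-3.7,0],0.055],[[0.05,-3.7,0],0.055],[[0.05,-3.7,0],0.055],[[0.05,-3.7,0],0.055],[[0.05,-3.7,0],0.055],[[0.05,-3.7,0],0.055],[[0.05,-3.7,0],0],[[0.05,-3.7,0],0],[[0.05,-3.7,0],0],[[0,-3.7,0],0],[[0,-3,0],0],[[0,-3.2,0],0],[[0,0,0],0],[[0,0,0],0],[[0,0,0],0]]'
python3 - <<'E'
from h import *
s=grab('side','s5.png');t=grab('top','t5.png');o=ctrl.get_obs();print(o['ee_pos'],o['eef_rot'])
cv2.imwrite('pics/c4.png',cv2.cvtColor(cv2.resize(s['color'][150:390,180:500],(800,600),interpolation=2),4))
E
```

```text
time_s: 16.12
ee_pos: [0.4833, 0.2872, 0.269]
eef_rot: [3.14, -0.001, 1.448]
force: [0.2, -0.4, -4.5]
grip_width: 0.0137
grip_force: 44.9
time_s: 17.78
ee_pos: [0.4897, -0.3123, 0.2663]
eef_rot: [-3.14, -0.002, 1.778]
force: [-0.3, 0.0, -3.4]
grip_width: 0.0135
grip_force: 45.0
[ 0.4901197  -0.311781    0.26732154] [-3.14088997e+00 -9.09456442e-04  1.77881299e+00]
```

View pics/c4.png

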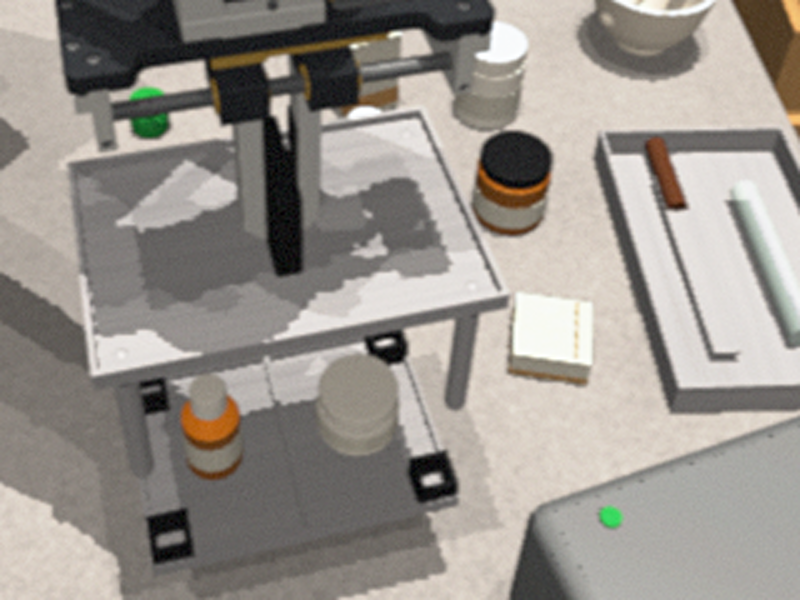

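The side view shows the frame held level, about 35 mm beyond the base in y because I added up too many rows. The near leg tips are at crop (143,475) and (458,408). I'll work out the offset from those.

```bash
cat > leg.py <<'E'
from h import *
np.set_printoptions(precision=4,suppress=True)
def legs(c,pts,tipz,ee,yaw):  # pts: tip-bottom pixels; round end radius 6 mm
    phi=yaw-np.pi/2
    P=[]
    for p in pts:
        q=onz(c,p,tipz+.006); o,_=ray(c,p); d=np.linalg.norm(q-o)
        r=.006/d*c['intrinsics'][0][0]
        P.append(onz(c,(p[0],p[1]-r),tipz+.006)[:2])
    P=np.array(P);v=P[1]-P[0];a=np.arctan2(v[1],v[0])
    c0=P.mean(0)+.056*np.array([-np.sin(phi),np.cos(phi)])
    print('legs',P,'len',np.linalg.norm(v),'ang',a,'phi',phi,'centre',c0,'c-ee',c0-ee[:2])
if __name__=='__main__':
    s=grab('side');o=ctrl.get_obs()
    S=lambda x,y:(x/2.5+180-.3,y/2.5+150-.3)
    legs(s,[S(143,475),S(458,408)],o['ee_pos'][2]-.118,o['ee_pos'],o['eef_rot'][2])
E
python3 leg.py
```

```text
legs [[ 0.418  -0.3797]
 [ 0.5876 -0.3452]] len 0.17310654583084328 ang 0.20089608579721732 phi 0.2082567647040383 centre [ 0.4912 -0.3077] c-ee [0.001  0.0041]
```

```bash
python3 -m pendant '[[[0,1.5,0],0],[[0,1.8,0],0],[[0,0,0],0],[[0,0,-2],0],[[0,0,-3],0],[[0,0,-3],0],[[0,0,-2],0],[[0,0,-1.4],0],[[0,0,0],0],[[0,0,0],0],[[0,0,0],0],[[0,0,0],0]]'
python3 - <<'E'
from h import *
s=grab('side','s6.png');t=grab('top','t6.png');o=ctrl.get_obs();print(o['ee_pos'],o['eef_rot'])
cv2.imwrite('pics/c5.png',cv2.cvtColor(cv2.resize(s['color'][230:390,210:400],(712,600),interpolation=2),4))
E
```

```text
time_s: 18.93
ee_pos: [0.4907, -0.2799, 0.1554]
eef_rot: [3.14, 0.002, 1.778]
force: [-0.4, -0.3, -4.0]
grip_width: 0.0137
grip_force: 45.0
[ 0.49045664 -0.2799132   0.15501483] [3.14036636e+00 1.19262424e-03 1.77789717e+00]
```

View pics/c5.png

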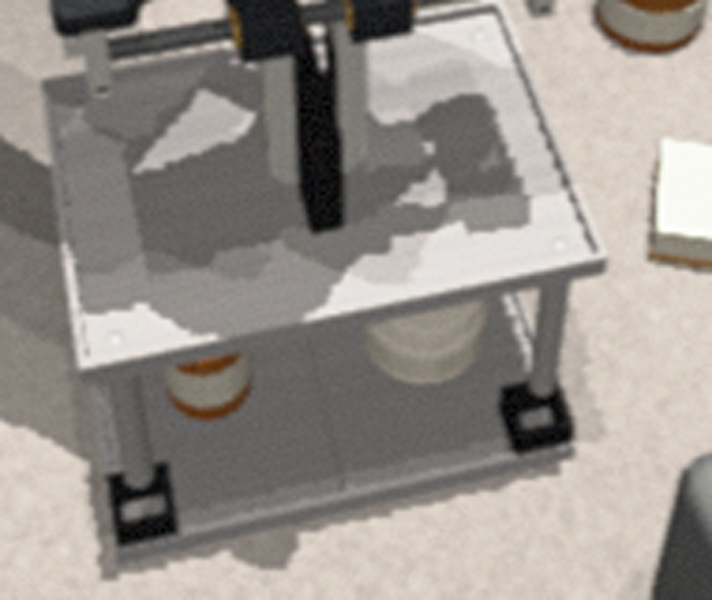

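The near legs stand just over their sockets: tip bottoms at crop (141,485) and (542,393), sockets at ~(140,504) and (535,415).

```bash
python3 - <<'E'
from leg import *
from base import sock
s=grab('side');o=ctrl.get_obs()
S=lambda x,y:(x/3.75+210-.35,y/3.75+230-.35)
legs(s,[S(141,485),S(542,393)],o['ee_pos'][2]-.118,o['ee_pos'],o['eef_rot'][2])
for p in[(247.45,364.45),(352.33,340.54)]: print(onz(s,p,.013))
E
```

```text
legs [[ 0.4197 -0.347 ]
 [ 0.5876 -0.3114]] len 0.1716170594107764 ang 0.20899622866288492 phi 0.20705862145113407 centre [ 0.4921 -0.2744] c-ee [0.0018 0.0055]
[ 0.4174 -0.3464  0.013 ]
[ 0.5867 -0.3114  0.013 ]
```

```bash
python3 -m pendant '[[[-0.14,0.03,-0.2],-0.003],[[0,0,-0.4],0],[[0,0,-0.4],0],[[0,0,-0.4],0],[[0,0,-0.2],0],[[0,0,0],0],[[0,0,0],0]]'
```

```text
time_s: 19.67
ee_pos: [0.4887, -0.2795, 0.1378]
eef_rot: [-3.141, -0.0, 1.775]
force: [-0.0, -0.4, -5.0]
grip_width: 0.0137
grip_force: 45.0
```

```bash
python3 -m pendant '[[[0,0,-0.4],0],[[0,0,-0.3],0],[[0,0,-0.3],0],[[0,0,-0.15],0],[[0,0,-0.1],0],[[0,0,0],0],[[0,0,0],0]]'
```

```text
time_s: 20.25
ee_pos: [0.4887, -0.2795, 0.1255]
eef_rot: [3.142, 0.0, 1.775]
force: [-0.5, 0.6, -4.7]
grip_width: 0.014
grip_force: 45.0
```

```bash
python3 -m pendant '[[[0,0,-0.1],0],[[0,0,-0.06],0],[[0,0,0],0],[[0,0,0],0]]'
```

```text
time_s: 20.58
ee_pos: [0.4888, -0.2796, 0.1241]
eef_rot: [3.141, 0.0, 1.775]
force: [-0.1, -0.4, -3.2]
grip_width: 0.0139
grip_force: 45.0
```

```bash
python3 -m pendant '[[[0,0,-0.08],0],[[0,0,0],0],[[0,0,0],0]]'
python3 -m pendant '[[[0,0,0],0],[[0,0,0],0],[[0,0,0],0],[[0,0,0],0],[[0,0,0],0]]' 0.5
python3 -m pendant '[[[0,0,2],0],[[0,0,3],0],[[0,0,3],0],[[0,0,3],0],[[0,3,0],0],[[0,4,0],0],[[0,4,0],0],[[0,4,0],0],[[0,4,0],0],[[0,0,0],0]]'
python3 - <<'E'
from h import *
s=grab('side','s7.png');t=grab('top','t7.png')
cv2.imwrite('pics/c6.png',cv2.cvtColor(cv2.resize(s['color'][230:390,210:400],(712,600),interpolation=2),4))
E
```

```text
time_s: 20.83
ee_pos: [0.4889, -0.2797, 0.1239]
eef_rot: [3.141, 0.001, 1.775]
force: [-1.5, 0.8, 4.8]
grip_width: 0.0134
grip_force: 45.0
time_s: 21.25
ee_pos: [0.4887, -0.2795, 0.123]
eef_rot: [3.142, -0.0, 1.775]
force: [-0.1, 0.2, 0.7]
grip_width: 0.0433
grip_force: 0.0
time_s: 22.08
ee_pos: [0.4886, -0.0843, 0.2334]
eef_rot: [3.141, -0.001, 1.779]
force: [-0.1, -0.7, 0.4]
grip_width: 0.0471
grip_force: 0.0
```

View pics/c6.png

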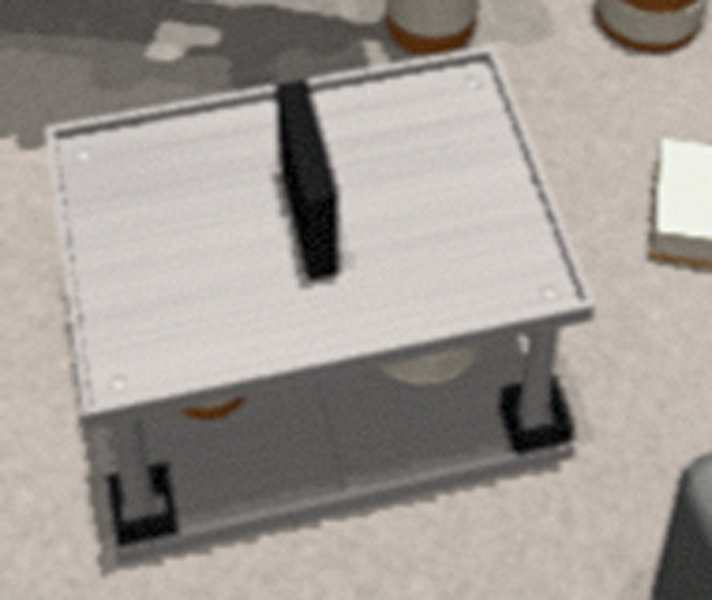

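The frame is home: legs are deep in the sockets at crop (540,425) and (140,510), and the deck is level. The force showed contact at tip height 6 mm. Next is the carton.

```bash
python3 -m pendant '[[[0.69,1.42,0],-0.125],[[0.69,1.42,0],-0.125],[[0.69,1.42,0],-0.125],[[0.69,1.42,0],-0.125],[[0.69,1.42,0],-0.125],[[0.69,1.42,0],-0.125],[[0.69,1.42,0],-0.125],[[0.69,1.42,0],-0.125],[[0.69,1.42,0],-0.125],[[0.69,1.42,0],-0.125],[[0.69,1.42,0],-0.125],[[0,0,0],0],[[0,0,0],0],[[0,0,0],0]]' 0.75 15
```

```text
time_s: 23.35
ee_pos: [0.5646, 0.0654, 0.2328]
eef_rot: [3.142, 0.0, 0.403]
force: [0.7, -0.2, -0.4]
grip_width: 0.0705
grip_force: 0.0
```

```bash
python3 -m pendant '[[[-0.05,0.65,-1],0],[[0,0,-3.5],0],[[0,0,-3.5],0],[[0,0,-3.5],0],[[0,0,-3.5],0],[[0,0,-3],0],[[0,0,-1.2],0],[[0,0,0],0],[[0,0,0],0]]'
python3 -m pendant '[[[0,0,0],0],[[0,0,0],0],[[0,0,0],0],[[0,0,0],0],[[0,0,0],0],[[0,0,0],0],[[0,0,0],0],[[0,0,0],0],[[0,0,0],0]]' 0.2 15
```

```text
time_s: 24.1
ee_pos: [0.5644, 0.073, 0.0418]
eef_rot: [3.141, -0.0, 0.4]
force: [0.3, 0.8, -0.5]
grip_width: 0.0703
grip_force: 0.0
time_s: 24.85
ee_pos: [0.5643, 0.0732, 0.0414]
eef_rot: [3.141, -0.001, 0.4]
force: [-0.2, 1.3, 4.7]
grip_width: 0.0358
grip_force: 15.0
```

```bash
python3 -m pendant '[[[0,0,2],0],[[0,0,4],0],[[0,0,4],0],[[0,0,4],0],[[0,0,4],0],[[0,0,2],0],[[0,0,0],0],[[-0.25,-3.38,0],0],[[-0.25,-3.38,0],0],[[-0.25,-3.38,0],-0.049],[[-0.25,-3.38,0],-0.049],[[-0.25,-3.38,0],-0.049],[[-0.25,-3.38,0],-0.049],[[-0.25,-3.38,0],0],[[-0.25,-3.38,0],0],[[-0.25,-3.38,0],0],[[-0.25,-3.38,0],0],[[0,0,0],0],[[0,0,0],0]]'
python3 -m pendant '[[[0,0,-3],0],[[0,0,-3],0],[[0,0,-1.5],0],[[0,0,0],0],[[0,0,0],0]]'
```

```text
time_s: 26.43
ee_pos: [0.5383, -0.266, 0.2391]
eef_rot: [-3.14, 0.002, 0.201]
force: [0.0, 0.4, -1.5]
grip_width: 0.0361
grip_force: 15.0
time_s: 26.85
ee_pos: [0.5391, -0.2638, 0.1656]
eef_rot: [-3.14, 0.001, 0.205]
force: [-0.3, 0.7, -0.3]
grip_width: 0.0363
grip_force: 15.0
```

```bash
python3 -m pendant '[[[0,0,-0.6],0],[[0,0,-0.4],0],[[0,0,-0.2],0],[[0,0,0],0],[[0,0,0],0]]'
```

```text
time_s: 27.27
ee_pos: [0.5392, -0.2649, 0.1543]
eef_rot: [3.141, -0.0, 0.204]
force: [0.5, -0.1, -1.0]
grip_width: 0.036
grip_force: 15.0
```

```bash
python3 -m pendant '[[[0,0,-0.1],0],[[0,0,-0.08],0],[[0,0,0],0],[[0,0,0],0]]'
```

```text
time_s: 27.6
ee_pos: [0.5391, -0.2648, 0.1523]
eef_rot: [3.142, -0.0, 0.204]
force: [-0.1, 0.5, -0.3]
grip_width: 0.0357
grip_force: 15.0
```

```bash
python3 -m pendant '[[[0,0,-0.05],0],[[0,0,0],0],[[0,0,0],0],[[0,0,0],0],[[0,0,0],0],[[0,0,2],0],[[0,0,3],0],[[0,0,4],0],[[0,0,0],0]]' 0.65
python3 -m pendant '[[[-0.85,3.33,0],0],[[-0.85,3.33,0],0],[[-0.85,3.33,0],0],[[-0.85,3.33,0],0],[[-0.85,3.33,0],0],[[-0.85,3.33,0],0],[[-0.85,3.33,0],0],[[-0.85,3.33,0],0],[[-0.85,3.33,0],0],[[-0.85,3.33,0],0],[[0,0,-3.5],0],[[0,0,-3.5],0],[[0,0,-3.5],0],[[0,0,-2],0],[[0,0,0],0],[[0,0,0],0]]'
python3 - <<'E'
from h import *
s=grab('side','s8.png');o=ctrl.get_obs();print(o['ee_pos'],proj(s,o['ee_pos']))
cv2.imwrite('pics/c7.png',cv2.cvtColor(cv2.resize(s['color'][120:390,200:400],(444,600),interpolation=2),4))
E
```

```text
time_s: 28.35
ee_pos: [0.5408, -0.2658, 0.2496]
eef_rot: [3.135, -0.008, 0.204]
force: [-0.3, 0.4, -0.4]
grip_width: 0.061
grip_force: 0.0
time_s: 29.68
ee_pos: [0.4541, 0.0682, 0.1169]
eef_rot: [-3.141, 0.001, 0.204]
force: [0.1, -1.2, 0.2]
grip_width: 0.0612
grip_force: 0.0
[0.45473069 0.06819824 0.11797498] [273.69912299 151.26251146]
```

View pics/c7.png

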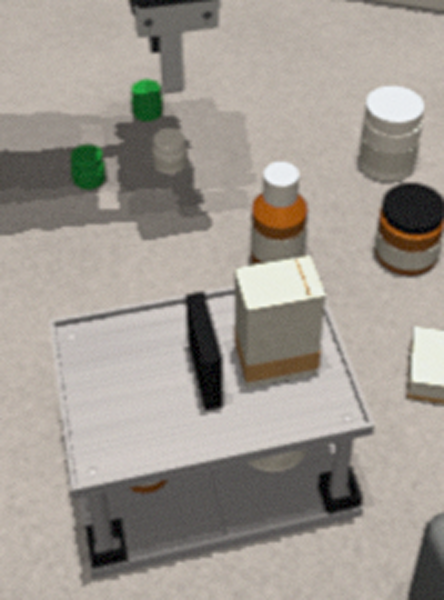

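The carton stands upright in the right bay at crop (280,320). The gripper is over the pot at (170,150), with a green pot near at (146,100). I'll narrow the fingers to keep clear of it.

```bash
python3 - <<'E'
from h import *
from m import comps
c=grab('side');im=c['color'].astype(int);m=((im[...,1]>80)&(im[...,1]>2*im[...,0])).astype(np.uint8);m[:,:200]=0
n,l,s,ce=cv2.connectedComponentsWithStats(m)
for i in range(1,n):
    if s[i,4]>60: print(s[i],onz(c,ce[i],.017))
E
python3 -m pendant '[[[0,0,0],0],[[0,0,0],0],[[0,0,0],0],[[0,0,0],0]]' 0.5
```

```text
[351  73  14  11 111] [0.6957 0.57   0.017 ]
[260 156  12   8  66] [0.4272 0.1718 0.017 ]
time_s: 30.12
ee_pos: [0.4543, 0.0682, 0.1173]
eef_rot: [3.141, -0.001, 0.204]
force: [-1.1, 0.6, -0.5]
grip_width: 0.0471
grip_force: 0.0
```

```bash
python3 -m pendant '[[[0,0,-3],0],[[0,0,-3],0],[[0,0,-3],0],[[0,0,-1.3],0],[[0,0,-0.4],0],[[0,0,0],0],[[0,0,0],0]]'
python3 -m pendant '[[[0,0,0],0],[[0,0,0],0],[[0,0,0],0],[[0,0,0],0],[[0,0,0],0],[[0,0,0],0]]' 0.2 12
```

```text
time_s: 30.7
ee_pos: [0.4547, 0.0682, 0.0106]
eef_rot: [3.141, -0.001, 0.204]
force: [-0.2, -0.1, 0.3]
grip_width: 0.0469
grip_force: 0.0
time_s: 31.2
ee_pos: [0.4547, 0.0682, 0.0106]
eef_rot: [3.141, -0.002, 0.204]
force: [-1.9, 0.0, 7.8]
grip_width: 0.0335
grip_force: 12.0
```

```bash
python3 -m pendant '[[[0,0,2],0],[[0,0,4],0],[[0,0,4],0],[[0,0,4],0],[[0,0,4],0],[[0,0,4],0],[[0,0,0],0],[[-0.14,-3.53,0],0],[[-0.14,-3.53,0],0],[[-0.14,-3.53,0],0],[[-0.14,-3.53,0],0],[[-0.14,-3.53,0],0],[[-0.14,-3.53,0],0],[[-0.14,-3.53,0],0],[[-0.14,-3.53,0],0],[[-0.14,-3.53,0],0],[[-0.14,-3.53,0],0],[[0,0,0],0],[[0,0,0],0]]'
python3 -m pendant '[[[0,0,-3],0],[[0,0,-3],0],[[0,0,-2],0],[[0,0,-1],0],[[0,0,0],0],[[0,0,0],0]]'
```

```text
time_s: 32.78
ee_pos: [0.4396, -0.2859, 0.2292]
eef_rot: [-3.141, 0.0, 0.201]
force: [-0.4, 0.8, -0.1]
grip_width: 0.0332
grip_force: 12.0
time_s: 33.28
ee_pos: [0.4405, -0.2844, 0.1406]
eef_rot: [3.141, -0.0, 0.205]
force: [-0.6, -0.6, 0.1]
grip_width: 0.0335
grip_force: 12.0
```

Contact is expected at TCP z ≈ 0.1216.

```bash
python3 -m pendant '[[[0,0,-0.9],0],[[0,0,-0.6],0],[[0,0,-0.3],0],[[0,0,-0.05],0],[[0,0,0],0],[[0,0,0],0]]'
```

```text
time_s: 33.78
ee_pos: [0.4402, -0.2849, 0.1214]
eef_rot: [3.141, -0.0, 0.204]
force: [-0.3, 0.5, 1.1]
grip_width: 0.0332
grip_force: 12.0
```

```bash
python3 -m pendant '[[[0,0,0],0],[[0,0,0],0],[[0,0,0],0],[[0,0,0],0]]' 0.5
python3 -m pendant '[[[0,0,1],0],[[0,0,3],0],[[0,0,4],0],[[0,0,4],0],[[0,4,0],0],[[0,4,0],0],[[0,4,0],0],[[0,4,0],0],[[0,4,0],0],[[0,4,0],0],[[0,4,0],0],[[0,4,0],0],[[0,4,0],0],[[0,4,0],0],[[0,0,0],0],[[0,0,0],0]]'
python3 - <<'E'
from h import *
s=grab('side','s9.png')
t=grab('top','t9.png')
a=cv2.resize(s['color'][120:390,200:400],(400,540),interpolation=2);b=cv2.resize(t['color'][100:370,360:560],(400,540),interpolation=2)
cv2.imwrite('pics/c8.png',cv2.cvtColor(np.hstack([a,b]),4))
E
```

```text
time_s: 34.12
ee_pos: [0.4401, -0.2848, 0.1213]
eef_rot: [3.142, -0.0, 0.204]
force: [0.2, -0.7, 0.4]
grip_width: 0.0473
grip_force: 0.0
time_s: 35.45
ee_pos: [0.4398, 0.1167, 0.2418]
eef_rot: [3.142, -0.0, 0.208]
force: [-0.1, 0.5, 0.4]
grip_width: 0.0467
grip_force: 0.0
```

View pics/c8.png

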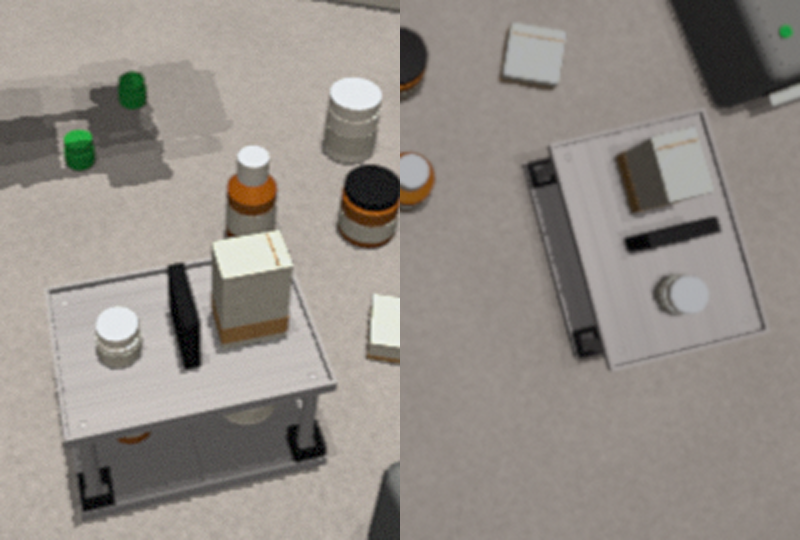

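Both views show the pot at (118,335) and the carton at (250,290) upright, one on each side of the grip. The frame is seated, the lower items are in place, and the rest of the stock in view is standing. Handing in.

```bash
python3 -c "
from station import ctrl
print(ctrl.hand_in())"
```

```text
the job is handed in; nothing more can be done
None
```

I handed the job in at about 35.6 s. In the last pictures the frame is seated and level, the carton and smallest pot stand upright either side of the grip, and the bottle and ointment jar are in the base bays below. The hand-in returned no verdict.

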